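Third hand for a pocket-screw joint

ROBOT

A 6-joint arm with a two-finger parallel gripper is mounted at the origin on the work surface. World frame = base frame: x ahead of the robot, y to its left, z up, the work surface at z = 0. Lengths are in mm, angles in rad, forces in N, time in s.
With the tool pointing down it reaches from about 400 to 925 mm from the base axis. Payload 12.5 kg.
Tool frame: the origin (TCP) lies midway between the tips of the shut fingers; the grasp point (between the pads) lies 19 mm behind it; z points along the fingers, y is the line along which they close (so a half turn about z gives the same grasp; the last joint's range is limited). The gripper opens to 95 mm and grips with 3 to 60 N. Pads are 20 mm wide; open, the fingers measure 119 mm over their backs; the gripper's body (75 mm by 180 mm) begins 59 mm behind the grasp point.
Start: joints at [-1.36, 0.491, 1.559, -0, 1.092, -0.106], TCP at [194.728, -593.909, 214.661] pointing down, gripper open.
Joint ranges: [-3.1, 3.1], [-0.84, 2.19], [0.05, 2.79], [-1.13, 4.28], [0.06, 2.93], [-2.69, 2.69]. Speed limits (rad/s): [2.22, 2.22, 2.79, 3.14, 3.14, 3.14].

INTERFACE

Orientations are given as [roll, pitch, yaw] about the fixed x, y, z axes, in that order (R = Rz(yaw) Ry(pitch) Rx(roll)).
In Python, from cell import state, read_camera, job_done gives the robot as it stands.
- The arm moves only by the tool carry_out, never from a script. Its argument "moves" is a list of rows, each an object with "slide": the shift along the tool's x, y, z as a fraction of full scale, a list of three; "spin": the turn about the tool's z as a fraction of full scale. A call has 1 to 12 rows; each row shifts and turns the commanded pose from where the row before left it, along the tool's axes as they then stand; what a row does not reach is not made up. Full scale, the value 1, is 0.4 m for a shift and 30 degrees for a turn. A row lasts 1/12 s, in which the tool goes at most 41.7 mm and 7.16 degrees, less where a joint would pass 70% of its speed; a pose out of reach is approached as far as the arm can. A call with a number of a shift or a turn outside -1 to 1 is refused whole. A call with a gripper value outside its range is refused whole. "hand" is the closure, from 0 (fully open) to 1 (shut), set as the call begins (left out, the last holds). The fingers move at their own pace and stop on an object; the grip force is fixed at half the most. Time passes only in rows, so rows that do not move let the fingers close. It gives the time, the measured TCP pose, the force, the opening and the grip force at its end, in the units of the state.
- state(): the state, without advancing time (a new reading comes with each control period).
- read_camera(name): name is "scene" or "side" or "wrist"; returns a dict with "color" (420x560x3 uint8, red, green, blue), "K" (3x3 intrinsics, pixels), "k1" (the pictures are not rectified: a ray, as slopes to the right and down, at radius r is drawn at 1 + k1 r^2 times it, then the intrinsics apply), "R" (3x3) and "t" (3): a world point X has camera coordinates R X + t. Camera axes: x right, y down, z forward; pixel columns grow to the right and rows downward; lengths in mm; the calibration is good to about 2 mm. A picture is of the moment at which its call begins. There is no depth.
- job_done(): hands the job in; it is judged then, once.
The state is a dict: "t": time; "joints": joint angles; "qvel": joint speeds; "tau": joint torques, N m; "eef_pos": TCP position; "tcp_rot": TCP orientation; "ft_force": force on the tool from outside, world axes, zero at the start; "moment": the same for the moment, N m; "opening": opening from 0.0 (shut) to 1.0 (fully open); "grip_force": force on a finger pad.
Only numpy, scipy, OpenCV 4.12 (cv2) and the standard library are available. Lean on these libraries where they do the work, as an engineer would, in place of code of your own. Each camera call takes 0.05 s, during which the arm holds its last target. There are 200 camera calls.

TASK

Pick up the rail (the wooden bar with pocket holes at both ends), lay it flat on the assembly board with its slots up and one long edge snug against both bench dogs, and slide it along them until its end butts tight against the clamped stile. Keep pushing it against the stile with a steady 12 newtons or so while I get my driver, and finish like that, still holding and pushing. Leave all the other things where they are.

Things in the scene. Friction and masses are not known exactly. Their poses are not given: they have to be found in the camera images.
- rail: the rail: flat wooden bar 200 x 44 x 19 mm thick, about 0.11 kg, with two pocket holes (dark oval slots in its upper face, 31 to 67 mm from the middle) near EACH end: both ends are alike. Starts lying flat on the bench, slots up, to the left of the board. Origin: centre of its underside; x along its length, y across its width, z up out of the slotted face
- jig: the assembly board: grey board 380 (x) x 360 (y) x 18 mm thick, fixed on the bench, with flush dark dog holes and two bench dogs that form the fence. Origin: centre of its underside, z up, upper face 18 mm higher. A rail against both dogs, on their +y side, lies along the board's x axis with its middle line at y = 0. Free of other things 40 mm either side of that line, but for the dogs
- dog_near (a point): top centre of the bench dog nearer the robot: an upright aluminium pin, 20 mm in diameter, standing 28 mm above the board's face, rigid; on the board at x = -86, y = -32 mm. Axes as the board's
- dog_far (a point): top centre of the like bench dog nearer the stile, at x = +42, y = -32 mm on the board (128 mm from the other). Axes as the board's
- stile: the stile: wooden bar 44 (x) x 320 (y) x 19 mm thick lying on the far part of the board, square to the dog line, fixed by two toggle clamps (to 56 mm high, 115 mm either side of its middle, standing beyond it with arms over it). Origin: centre of its underside, on the board's face; axes as the board's. Its place along the board's x varies by about 12 mm either way
- stile_edge (a point): middle of the stile's near long edge face, at half its thickness: 22 mm on the -x side of the stile's origin. The rail butts against this rigid face, near its middle. Rail on board, dogs and stile: friction about 0.3. Axes as the board's
- offcut: plain wooden offcut without pocket holes, 135 x 44 x 19 mm, lying flat; origin at the centre of its underside, x along its length. Bystander, in the wood area beside the rail (the two swap places)
- screw_tin: round closed steel tin, 59 mm diameter, 36 mm high, standing on a corner of the board; origin at the centre of its underside. Bystander
- square: small try square, 104 x 100 mm, at most 12 mm high, lying on the board; origin in the middle of its underside. Bystander
- tape: tape measure, 36 x 72 mm, 54 mm high; origin at the centre of its underside. Bystander
- glue: white glue bottle, 68 mm diameter, 200 mm high, standing; origin at the centre of its underside. Bystander
- drill: cordless drill driver standing on its battery, about 210 x 75 mm, 200 mm high; origin at the centre of its underside. Bystander
- fclamp: F-clamp lying on its side, about 290 mm long and 85 mm wide, 25 mm high; origin near the middle of its bar. Bystander
- screwdriver: screwdriver, 200 mm long, lying; origin near the middle of its underside. Bystander
There are look-alikes about, which are no part of the job. Leave any yellow look-alike of the rail alone.

How it is judged:
By the outcome, as a careful person would: the job done as asked, in the order asked, and still so for the second after the job is handed in, while the arm keeps its last pose, push and grip.
It also fails if it takes over 61 s, if anything falls off the work surface, if the arm or the gripper's body presses on something with over 40 N, if the wrist force passes 120 N, or if a joint passes its speed limit or range.

## Working session

There is one attempt and no reset: what is moved stays moved. The work goes in short steps, Python scripts to look and compute and a tool call to move; the robot and the scene stay as the last step left them, time stands still between calls to the robot, and variables do not carry over. Pictures are saved under pics/ and viewed, at most 10 in all, crops included, and the job is handed in when it is done.

Besides the shell and the picture viewer there is one more tool, called after ">>>" in YAML: its name, and indented under it one key for each argument. carry_out: Moves the arm, as the interface text tells. Shift numbers are shares of 0.4 m and turn numbers shares of 30 degrees, none past 1 either way. Its arguments: {"type":"object","properties":{"moves":{"type":"array"},"hand":{"type":"number"}},"required":["moves"]}

```bash
ls; mkdir -p pics; cat > h.py <<'E'
import numpy as np, cv2
from cell import state, read_camera, job_done
def ray(c,u,v):
    p=cv2.undistortPoints(np.array([[[u,v]]],float),c['K'],np.array([c['k1'],0,0,0.]))[0,0]
    R=np.array(c['R']);t=np.array(c['t'])
    return -R.T@t, R.T@np.array([p[0],p[1],1])
def onz(c,u,v,z):
    o,d=ray(c,u,v); return o+d*(z-o[2])/d[2]
def proj(c,X):
    x=np.array(c['R'])@np.array(X,float)+np.array(c['t']); a=x[:2]/x[2]
    a=a*(1+c['k1']*(a@a)); K=np.array(c['K']); return K[:2,:2]@a+K[:2,2]
def save(c,n,s=1.0): cv2.imwrite('pics/'+n,cv2.resize(c['color'][:,:,::-1],None,fx=s,fy=s))
E
python3 - <<'E'
from h import *
import pickle
print(state())
for n in ['scene','side']:
    c=read_camera(n); c['K']=np.array(c['K'],float); pickle.dump(c,open(n+'.pkl','wb')); save(c,n+'0.png',1.42)
    print(n,c['k1'],-np.array(c['R']).T@np.array(c['t']))
E
```

```text
pics
{'t': 0.0, 'joints': array([-1.35955749e+00,  4.91570047e-01,  1.55944921e+00, -1.68606176e-05,
        1.09170998e+00, -1.05585482e-01]), 'qvel': array([ 0.00042985,  0.00046201,  0.00083231,  0.00119011, -0.00069369,
       -0.00217499]), 'tau': array([ 2.31216982e-03, -6.12636566e+01, -2.58172721e+01,  6.91905781e-02,
        4.83246823e-02, -1.43244242e-04]), 'eef_pos': array([ 194.69334111, -593.64212587,  214.05531793]), 'tcp_rot': array([-3.14046082e+00, -1.04913800e-04,  3.16832035e-01]), 'ft_force': array([0.13226526, 0.16937923, 0.62134969]), 'moment': array([ 0.0027428 ,  0.01503505, -0.01229902]), 'grip_force': 0.0, 'opening': 1.0013309749420005}
scene -0.10528654833088928 [ 912.82250523 -493.13944914 1132.39015037]
side -0.04765651365124634 [193.1946163  983.08420892 767.77192439]
```

View pics/scene0.png

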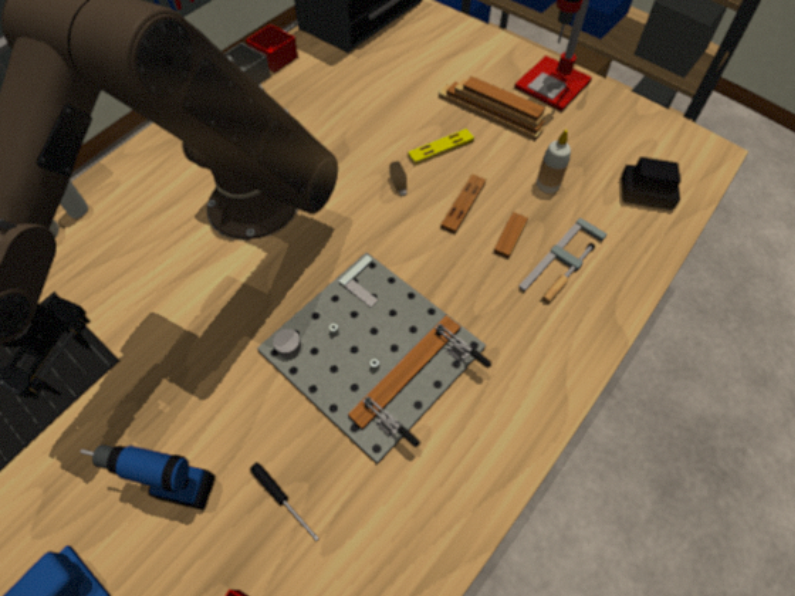

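View pics/side0.png

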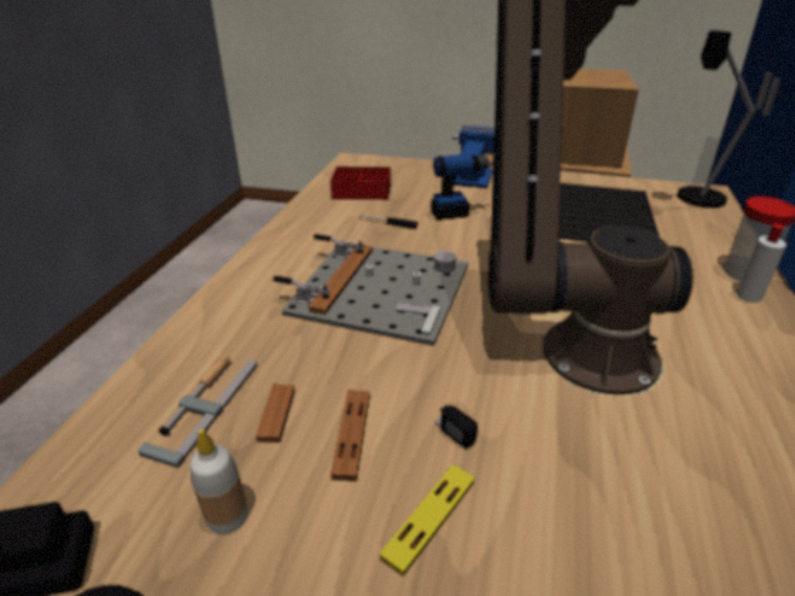

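The scene view shows the rail at about (463,203) in the enlarged picture, the offcut at (511,234), the stile at (405,375), and the dogs at (374,363) and (333,328). The yellow look-alike is at (441,146). Next I measure these.

```bash
cat > m.py <<'E'
from h import *
import pickle
def blobs(c,lo,hi,amin=80):
    hsv=cv2.cvtColor(c['color'],cv2.COLOR_RGB2HSV)
    m=cv2.inRange(hsv,lo,hi)
    cs,_=cv2.findContours(m,cv2.RETR_EXTERNAL,cv2.CHAIN_APPROX_NONE)
    return [k[:,0] for k in cs if cv2.contourArea(k)>amin]
def rect(c,k,z):
    P=np.array([onz(c,u,v,z)[:2] for u,v in k],np.float32)
    r=cv2.minAreaRect(P); b=cv2.boxPoints(r)
    e=[b[1]-b[0],b[2]-b[1]]; L=max(e,key=np.linalg.norm)
    return np.round(r[0],1),np.round(sorted(r[1]),1),round(float(np.degrees(np.arctan2(L[1],L[0]))%180),2)
E
python3 - <<'E'
from m import *
for n in ['scene','side']:
    c=pickle.load(open(n+'.pkl','rb'))
    hsv=cv2.cvtColor(c['color'],cv2.COLOR_RGB2HSV)
    if n=='scene':
        for u,v in [(463,186),(511,234),(405,375),(330,240),(350,400),(420,270),(374,365),(320,380)]: print((u,v),hsv[int(v/1.42),int(u/1.42)])
    for k in blobs(c,(3,120,60),(13,255,255)):
        print(n,k.mean(0).round(),cv2.contourArea(k),rect(c,k,19),rect(c,k,37))
    for k in blobs(c,(0,0,60),(180,60,200),2000): print(n,'grey',k.mean(0).round(),cv2.contourArea(k),rect(c,k,18))
c=pickle.load(open('scene.pkl','rb'))
for u,v in [(375,360),(333,325)]: print('dog',onz(c,u/1.42,v/1.42,46))
c=pickle.load(open('side.pkl','rb'))
for u,v in [(370,265),(417,274)]: print('dog',onz(c,u/1.42,v/1.42,46))
E
```

```text
(463, 186) [ 17 129 174]
(511, 234) [ 14 182 139]
(405, 375) [ 14 177 141]
(330, 240) [ 18 122 150]
(350, 400) [ 28  25 123]
(420, 270) [ 17 123 170]
(374, 365) [ 47  13 176]
(320, 380) [ 26  29 123]
scene grey [272. 255.] 10152.0 (array([ 535.6, -130.1]), array([359.4, 379. ]), 176.84)
scene grey [486. 276.] 41619.0 (array([1180.4,  467. ]), array([ 573.4, 1689. ]), 97.05)
scene grey [542.  38.] 2621.0 (array([ 844. , 1729.1]), array([256.3, 801.2]), 103.86)
side [246. 310.] 945.0 (array([448.2, 358.4]), array([ 45.3, 210.4]), 100.61) (array([442.1, 373.5]), array([ 44.2, 205.3]), 100.61)
side [193. 290.] 602.5 (array([602.9, 350.3]), array([ 48.6, 145.4]), 102.01) (array([593.1, 365.5]), array([ 47.4, 141.9]), 102.01)
side [240. 196.] 486.0 (array([ 643.8, -142.7]), array([ 49.2, 341.7]), 86.81) (array([ 632.9, -115.7]), array([ 48. , 333.5]), 86.81)
side [254. 129.] 945.5 (array([ 803.7, -772.2]), array([226.5, 324.9]), 103.69) (array([ 789., -730.]), array([221.1, 317.1]), 103.69)
side grey [257. 205.] 5022.0 (array([ 551.3, -140. ]), array([409.6, 416.9]), 176.93)
side grey [ 89. 232.] 8047.5 (array([1063.7,   47.2]), array([ 166.3, 1166.8]), 90.12)
side grey [481.  53.] 9602.0 (array([ -840. , -5331.6]), array([1635.8, 8563.5]), 73.51)
side grey [249.  56.] 21778.5 (array([ 1654.5, -5010.1]), array([3946.4, 8107.5]), 122.13)
dog [ 573.65113151 -157.17500276   46.        ]
dog [ 444.61688066 -152.15079502   46.        ]
dog [ 573.68648303 -165.4968841    46.        ]
dog [ 444.98581738 -152.56073857   46.        ]
```

>>> carry_out:
  moves:
    - {"slide": [0, 0, -0.08], "spin": 0}
    - {"slide": [0, 0, -0.1], "spin": 0}
    - {"slide": [0, 0, -0.1], "spin": 0}
    - {"slide": [0, 0, -0.1], "spin": 0}
    - {"slide": [0.071, -0.053, 0], "spin": 0}
    - {"slide": [0.071, -0.053, 0], "spin": 0}
    - {"slide": [0.071, -0.053, 0], "spin": 0}
    - {"slide": [0.071, -0.053, 0], "spin": 0}
    - {"slide": [0.071, -0.053, 0], "spin": 0}
    - {"slide": [0.071, -0.053, 0], "spin": 0}
    - {"slide": [0.071, -0.053, 0], "spin": 0}
    - {"slide": [0.071, -0.053, 0], "spin": 0}
  hand: 0

```text
t: 1.1
eef_pos: [358.3, -360.3, 366.5]
tcp_rot: [-3.141, 0.0, 0.317]
ft_force: [0.5, 0.1, -0.7]
opening: 1.001
grip_force: 0.0
```

>>> carry_out:
  moves:
    - {"slide": [0.071, -0.053, 0], "spin": 0}
    - {"slide": [0.071, -0.053, 0], "spin": 0}
    - {"slide": [0.071, -0.053, 0], "spin": 0}
    - {"slide": [0.071, -0.053, 0], "spin": 0}
    - {"slide": [0.071, -0.053, 0], "spin": 0}
    - {"slide": [0.071, -0.053, 0], "spin": 0}
    - {"slide": [0, 0, 0], "spin": 0.18}
    - {"slide": [0, 0, 0], "spin": 0.18}
    - {"slide": [0, 0, 0], "spin": 0.18}
    - {"slide": [0, 0, 0], "spin": 0.17}
    - {"slide": [0, 0, 0], "spin": 0}
    - {"slide": [0, 0, 0], "spin": 0}

```text
t: 2.1
eef_pos: [480.0, -188.0, 366.4]
tcp_rot: [-3.141, 0.0, -0.052]
ft_force: [0.5, 1.1, -0.3]
opening: 0.999
grip_force: 0.0
```

```bash
python3 - <<'E'
from h import *
import pickle
s=state(); print(s['t'],s['eef_pos'],s['tcp_rot'],s['joints'],s['ft_force'])
c=read_camera('wrist'); pickle.dump(c,open('w1.pkl','wb')); save(c,'w1.png',1.42)
print(-np.array(c['R']).T@np.array(c['t']))
E
```

```text
2.1 [ 480.01229315 -187.97823676  366.42296261] [-3.14149490e+00  3.82409523e-04 -5.21609147e-02] [-5.01398444e-01  2.06040227e-01  1.58742759e+00 -7.99821066e-05
  1.34851176e+00  1.12157646e+00] [ 0.54235745  1.11076606 -0.31462235]
[ 554.80179533 -192.35038795  535.50123834]
```

View pics/w1.png

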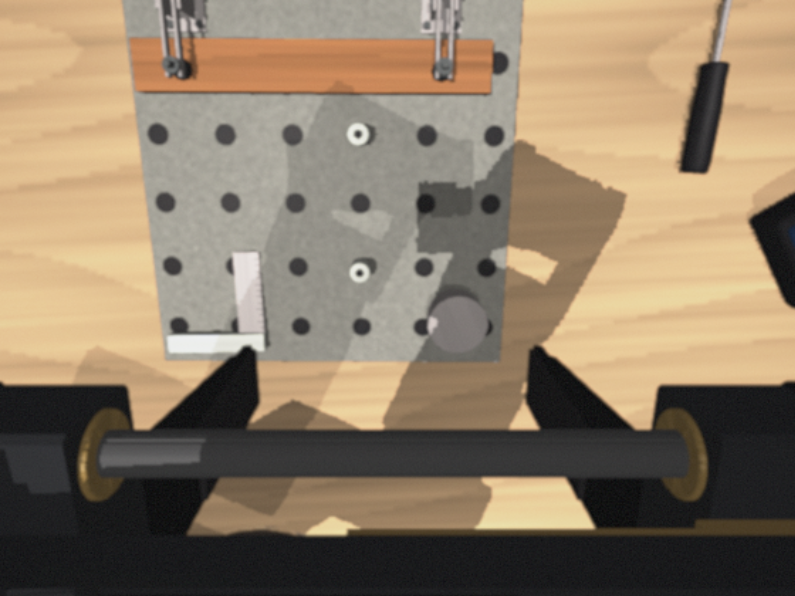

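The wrist view shows the dogs at (358,134) and (359,272). The stile's near edge runs along row 93, from column 140 to 491. Next I refine these from the image.

```bash
python3 - <<'E'
from m import *
c=pickle.load(open('w1.pkl','rb'))
D=[]
for u0,v0 in [(359,272),(358,134)]:
    u0/=1.42;v0/=1.42; a=c['color'][int(v0)-12:int(v0)+13,int(u0)-12:int(u0)+13].min(2)
    m=(a>185).astype(np.uint8); k=cv2.findContours(m,0,1)[0]; k=max(k,key=cv2.contourArea)
    (x,y),r=cv2.minEnclosingCircle(k); u,v=x+int(u0)-12,y+int(v0)-12
    D.append(onz(c,u,v,46)[:2]); print((u,v),r,D[-1])
d=D[1]-D[0]; yaw=np.arctan2(d[1],d[0]); print('len',np.linalg.norm(d),'yaw',np.degrees(yaw))
R=np.array([[np.cos(yaw),-np.sin(yaw)],[np.sin(yaw),np.cos(yaw)]])
org=(D[0]+D[1])/2-R@np.array([-22,-32]); print('org',org)
hsv=cv2.cvtColor(c['color'],cv2.COLOR_RGB2HSV)
m=cv2.inRange(hsv,(3,130,60),(16,255,255))
# near edge: lowest stile row per column, top-edge brightness step
E=[]
for u in range(120,330,6):
    col=np.where(m[20:80,u])[0]
    if len(col)>5: E.append((R.T@(onz(c,u,col.max()+20.5,37)[:2]-org)).round(1))
E=np.array(E); print('stile edge board x med',np.median(E[:,0]),np.polyfit(E[:,1],E[:,0],1))
c2=pickle.load(open('scene.pkl','rb'))
for k in blobs(c2,(3,150,60),(15,255,255)): print(k.mean(0).round(),rect(c2,k,19))
s=state(); print(s['eef_pos'])
E
```

```text
(252.55970191955566, 191.72388076782227) 6.565609931945801 [ 447.64665272 -154.23025812]
(251.42473125457764, 93.97311782836914) 7.433563709259033 [ 575.07980458 -161.69076447]
len 127.65135074858739 yaw -3.350526615768117
org [ 535.19584402 -127.30098676]
stile edge board x med 77.3 [-3.11317209e-04  7.73417487e+01]
[255. 292.] (array([ 624.5, -263. ]), array([41.7, 42. ]), 176.04)
[288. 258.] (array([ 632.7, -113.2]), array([ 44.9, 217.9]), 86.9)
[359. 165.] (array([604.8, 339.5]), array([ 42.8, 136.5]), 101.66)
[326. 143.] (array([450.2, 348.9]), array([ 43.9, 201.6]), 101.05)
[355.  68.] (array([296.2, 776.7]), array([ 61.1, 268.1]), 4.64)
[ 480.0045296  -188.00930533  366.49810902]
```

>>> carry_out:
  moves:
    - {"slide": [-0.0115, -0.1, 0], "spin": 0}
    - {"slide": [-0.0115, -0.1, 0], "spin": 0}
    - {"slide": [-0.0115, -0.1, 0], "spin": 0}
    - {"slide": [-0.0115, -0.1, 0], "spin": 0}
    - {"slide": [-0.0115, -0.1, 0], "spin": 0}
    - {"slide": [-0.0115, -0.1, 0], "spin": 0}
    - {"slide": [-0.0115, -0.1, 0], "spin": 0}
    - {"slide": [-0.0115, -0.1, 0], "spin": 0}
    - {"slide": [-0.0115, -0.1, 0], "spin": 0}
    - {"slide": [-0.0115, -0.1, 0], "spin": 0}
    - {"slide": [-0.0115, -0.1, 0], "spin": 0}
    - {"slide": [-0.0115, -0.1, 0], "spin": 0}

```text
t: 3.15
eef_pos: [450.7, 296.2, 366.7]
tcp_rot: [3.142, -0.0, -0.052]
ft_force: [0.5, -0.5, -0.3]
opening: 1.003
grip_force: 0.0
```

>>> carry_out:
  moves:
    - {"slide": [0, 0, 0], "spin": -0.2}
    - {"slide": [0, 0, 0], "spin": -0.2}
    - {"slide": [0, 0, 0], "spin": -0.2}
    - {"slide": [0, 0, 0], "spin": -0.2}
    - {"slide": [0, 0, 0], "spin": -0.2}
    - {"slide": [0, 0, 0], "spin": -0.2}
    - {"slide": [0, 0, 0], "spin": -0.2}
    - {"slide": [0, 0, 0], "spin": -0.2}
    - {"slide": [0, 0, 0], "spin": -0.2}
    - {"slide": [0, 0, 0], "spin": -0.2}
    - {"slide": [0, 0, 0], "spin": -0.2}
    - {"slide": [0, 0, 0], "spin": -0.2}

```text
t: 4.15
eef_pos: [451.4, 294.2, 366.5]
tcp_rot: [-3.142, 0.0, 1.209]
ft_force: [-0.2, -0.2, -0.0]
opening: 0.999
grip_force: 0.0
```

>>> carry_out:
  moves:
    - {"slide": [0, 0, 0], "spin": -0.2}
    - {"slide": [0, 0, 0], "spin": -0.2}
    - {"slide": [0, 0, 0], "spin": -0.2}
    - {"slide": [0, 0, 0], "spin": -0.2}
    - {"slide": [0, 0, 0], "spin": -0.2}
    - {"slide": [0, 0, 0], "spin": 0}
    - {"slide": [0, 0, 0], "spin": 0}

```text
t: 4.73
eef_pos: [451.3, 294.3, 366.5]
tcp_rot: [-3.141, 0.0, 1.724]
ft_force: [1.2, 0.5, -0.1]
opening: 0.997
grip_force: 0.0
```

```bash
python3 - <<'E'
from m import *
s=state(); print(s['t'],s['eef_pos'],s['tcp_rot'],s['joints'])
c=read_camera('wrist'); pickle.dump(c,open('w2.pkl','wb')); save(c,'w2.png',1.0)
print(-np.array(c['R']).T@np.array(c['t']))
for k in blobs(c,(3,130,60),(15,255,255),500): print(k.mean(0).round(),k.min(0),k.max(0),rect(c,k,19))
E
```

```text
4.7333 [451.34071212 294.25055404 366.52706038] [-3.14143919e+00  9.14786558e-05  1.72356615e+00] [ 4.55145658e-01  2.44012753e-01  1.53651287e+00 -4.25598786e-05
  1.36124077e+00  3.02384700e-01]
[439.51026511 368.16223241 535.6156606 ]
[366. 357.] [348 340] [383 373] (array([647.2,   0. ]), array([47. , 65.4]), 85.76)
[389. 144.] [373  97] [407 193] (array([603.3, 342.8]), array([ 44.6, 132.4]), 101.82)
[281. 118.] [264  44] [297 192] (array([449.3, 352.4]), array([ 41.7, 197.3]), 100.82)
```

View pics/w2.png

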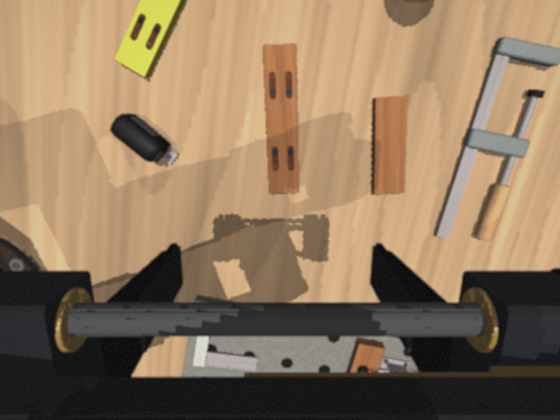

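The rail is at (281,118), with its centre at world (449,352) and yaw 100.8°. Nothing is in the way of the fingers.

>>> carry_out:
  moves:
    - {"slide": [0.048, 0.0055, 0], "spin": 0}
    - {"slide": [0.048, 0.0055, 0], "spin": 0}
    - {"slide": [0.048, 0.006, 0], "spin": 0}
    - {"slide": [0, 0, 0.08], "spin": -0.068}
    - {"slide": [0, 0, 0.1], "spin": 0}
    - {"slide": [0, 0, 0.1], "spin": 0}
    - {"slide": [0, 0, 0.1], "spin": 0}
    - {"slide": [0, 0, 0.1], "spin": 0}
    - {"slide": [0, 0, 0.1], "spin": 0}
    - {"slide": [0, 0, 0.1], "spin": 0}
    - {"slide": [0, 0, 0.08], "spin": 0}
    - {"slide": [0, 0, 0], "spin": 0}

```text
t: 5.78
eef_pos: [446.9, 350.7, 57.2]
tcp_rot: [-3.133, 0.003, 1.759]
ft_force: [0.4, 0.0, -0.7]
opening: 1.0
grip_force: 0.0
```

>>> carry_out:
  moves:
    - {"slide": [0, 0, 0.04], "spin": 0}
    - {"slide": [0, 0, 0.04], "spin": 0}
    - {"slide": [0, 0, 0.03], "spin": 0}
    - {"slide": [0, 0, 0], "spin": 0}
    - {"slide": [0, 0, 0], "spin": 0}

```text
t: 6.2
eef_pos: [449.5, 352.4, 19.4]
tcp_rot: [3.141, 0.0, 1.76]
ft_force: [-0.0, 0.2, 0.1]
opening: 1.001
grip_force: 0.0
```

>>> carry_out:
  moves:
    - {"slide": [0, 0, 0.02], "spin": 0}
    - {"slide": [0, 0, 0.0175], "spin": 0}
    - {"slide": [0, 0, 0], "spin": 0}
    - {"slide": [0, 0, 0], "spin": 0}

```text
t: 6.53
eef_pos: [449.1, 352.2, 3.5]
tcp_rot: [-3.141, 0.0, 1.761]
ft_force: [-0.5, 0.4, 0.1]
opening: 1.001
grip_force: 0.0
```

>>> carry_out:
  moves:
    - {"slide": [0, 0, 0], "spin": 0}
    - {"slide": [0, 0, 0], "spin": 0}
    - {"slide": [0, 0, 0], "spin": 0}
    - {"slide": [0, 0, 0], "spin": 0}
    - {"slide": [0, 0, 0], "spin": 0}
    - {"slide": [0, 0, 0], "spin": 0}
    - {"slide": [0, 0, 0], "spin": 0}
    - {"slide": [0, 0, 0], "spin": 0}
    - {"slide": [0, 0, 0], "spin": 0}
    - {"slide": [0, 0, 0], "spin": 0}
    - {"slide": [0, 0, 0], "spin": 0}
    - {"slide": [0, 0, 0], "spin": 0}
  hand: 1

```text
t: 7.53
eef_pos: [449.2, 352.2, 3.6]
tcp_rot: [3.142, 0.0, 1.761]
ft_force: [-0.6, 0.4, 0.6]
opening: 0.457
grip_force: 30.0
```

>>> carry_out:
  moves:
    - {"slide": [0, 0, -0.03], "spin": 0}
    - {"slide": [0, 0, -0.06], "spin": 0}
    - {"slide": [0, 0, -0.08], "spin": 0}
    - {"slide": [0, 0, -0.09], "spin": 0}
    - {"slide": [0, 0, -0.09], "spin": 0}
    - {"slide": [0, 0, -0.08], "spin": 0}
    - {"slide": [0, 0, -0.05], "spin": 0}
    - {"slide": [0, 0, -0.02], "spin": 0}
    - {"slide": [0, 0, 0], "spin": 0}
    - {"slide": [0, 0, 0], "spin": 0.05}
    - {"slide": [0, 0, 0], "spin": 0.1}
    - {"slide": [0, 0, 0], "spin": 0.17}

```text
t: 8.53
eef_pos: [448.5, 351.8, 201.8]
tcp_rot: [-3.139, 0.002, 1.591]
ft_force: [0.0, -0.5, -1.3]
opening: 0.46
grip_force: 30.0
```

>>> carry_out:
  moves:
    - {"slide": [0, 0, 0], "spin": 0.19}
    - {"slide": [0, 0, 0], "spin": 0.19}
    - {"slide": [0, 0, 0], "spin": 0.19}
    - {"slide": [0, 0, 0], "spin": 0.19}
    - {"slide": [0, 0, 0], "spin": 0.19}
    - {"slide": [0, 0, 0], "spin": 0.19}
    - {"slide": [0, 0, 0], "spin": 0.19}
    - {"slide": [0, 0, 0], "spin": 0.19}
    - {"slide": [0, 0, 0], "spin": 0.19}
    - {"slide": [0, 0, 0], "spin": 0.19}
    - {"slide": [0, 0, 0], "spin": 0.19}
    - {"slide": [0, 0, 0], "spin": 0.19}

```text
t: 9.53
eef_pos: [448.5, 351.8, 201.6]
tcp_rot: [3.141, 0.003, 0.395]
ft_force: [0.7, -0.1, -1.6]
opening: 0.463
grip_force: 30.0
```

>>> carry_out:
  moves:
    - {"slide": [0, 0, 0], "spin": 0.19}
    - {"slide": [0, 0, 0], "spin": 0.19}
    - {"slide": [0, 0, 0], "spin": 0.19}
    - {"slide": [0, 0, 0], "spin": 0.15}
    - {"slide": [0, 0, 0], "spin": 0.15}
    - {"slide": [0, 0, 0], "spin": 0}
    - {"slide": [0, 0, 0], "spin": 0}

```text
t: 10.12
eef_pos: [448.7, 351.9, 202.1]
tcp_rot: [3.14, 0.002, -0.054]
ft_force: [0.6, 0.3, -1.5]
opening: 0.459
grip_force: 30.0
```

>>> carry_out:
  moves:
    - {"slide": [0.006, 0.04, 0], "spin": 0}
    - {"slide": [0.0129, 0.0837, 0], "spin": 0}
    - {"slide": [0.0129, 0.0837, 0], "spin": 0}
    - {"slide": [0.0129, 0.0837, 0], "spin": 0}
    - {"slide": [0.0129, 0.0837, 0], "spin": 0}
    - {"slide": [0.0129, 0.0837, 0], "spin": 0}
    - {"slide": [0.0129, 0.0837, 0], "spin": 0}
    - {"slide": [0.0129, 0.0837, 0], "spin": 0}
    - {"slide": [0.0129, 0.0837, 0], "spin": 0}
    - {"slide": [0.0129, 0.0837, 0], "spin": 0}
    - {"slide": [0.0129, 0.0837, 0], "spin": 0}
    - {"slide": [0.0129, 0.0837, 0], "spin": 0}

```text
t: 11.12
eef_pos: [486.3, -36.4, 203.1]
tcp_rot: [-3.142, 0.001, -0.053]
ft_force: [0.4, 0.4, -2.1]
opening: 0.462
grip_force: 30.0
```

>>> carry_out:
  moves:
    - {"slide": [0.0129, 0.0837, 0], "spin": 0}
    - {"slide": [0.0129, 0.0837, 0], "spin": 0}
    - {"slide": [0.006, 0.044, 0], "spin": 0.005}
    - {"slide": [0, 0, 0], "spin": 0}
    - {"slide": [0, 0, 0], "spin": 0}
    - {"slide": [0, 0, 0], "spin": 0}

```text
t: 11.62
eef_pos: [494.4, -119.3, 203.2]
tcp_rot: [-3.141, 0.001, -0.057]
ft_force: [0.4, -0.3, -1.8]
opening: 0.459
grip_force: 30.0
```

```bash
python3 - <<'E'
from m import *
s=state(); print(s['t'],s['eef_pos'],s['tcp_rot'],s['joints'])
c=read_camera('wrist'); pickle.dump(c,open('w3.pkl','wb')); save(c,'w3.png',1.42)
E
```

```text
11.6167 [ 494.36132131 -119.26235966  203.17188081] [-3.14120175e+00  9.53675310e-04 -5.72699782e-02] [-3.66717492e-01  3.40353085e-01  1.85341346e+00  1.00778408e-04
  9.48853528e-01  1.26129024e+00]
```

View pics/w3.png

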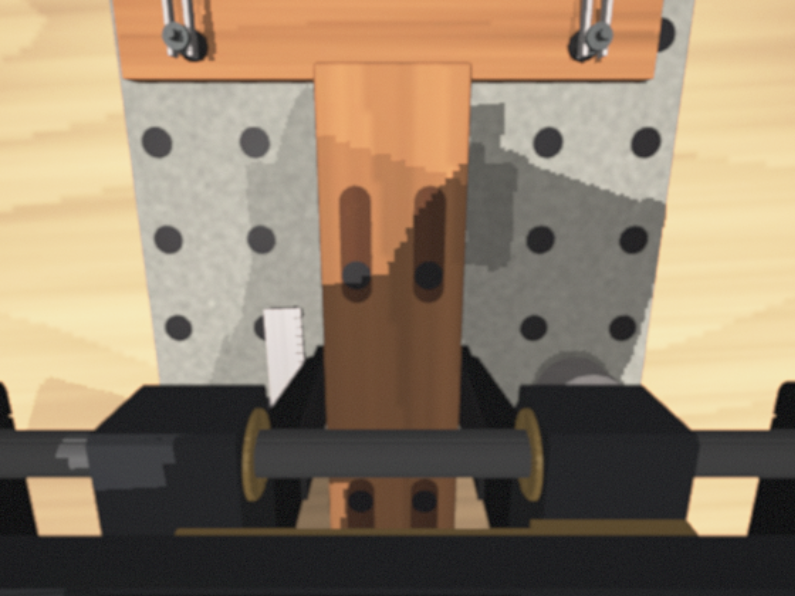

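The rail is held square, and its end shows at row 63, above the stile's near face. The dogs are hidden under the rail. I lower to just above the dog tops and look again.

>>> carry_out:
  moves:
    - {"slide": [0, 0, 0.04], "spin": 0}
    - {"slide": [0, 0, 0.08], "spin": 0}
    - {"slide": [0, 0, 0.08], "spin": 0}
    - {"slide": [0, 0, 0.08], "spin": 0}
    - {"slide": [0, 0, 0.05], "spin": 0}
    - {"slide": [0, 0, 0.025], "spin": 0}
    - {"slide": [0, 0, 0], "spin": 0}
    - {"slide": [0, 0, 0], "spin": 0}
    - {"slide": [0, 0, 0], "spin": 0}

```text
t: 12.42
eef_pos: [495.4, -119.8, 62.9]
tcp_rot: [3.141, -0.002, -0.058]
ft_force: [-0.2, -0.2, -2.0]
opening: 0.463
grip_force: 30.0
```

```bash
python3 - <<'E'
from m import *
s=state(); print(s['t'],s['eef_pos'],s['tcp_rot'],s['ft_force'])
c=read_camera('wrist'); pickle.dump(c,open('w4.pkl','wb')); save(c,'w4.png',1.42)
E
```

```text
12.4167 [ 495.4280851  -119.77284361   62.8705694 ] [ 3.14094690e+00 -1.89269429e-03 -5.78836705e-02] [-0.17794554 -0.15483929 -1.96772944]
```

View pics/w4.png

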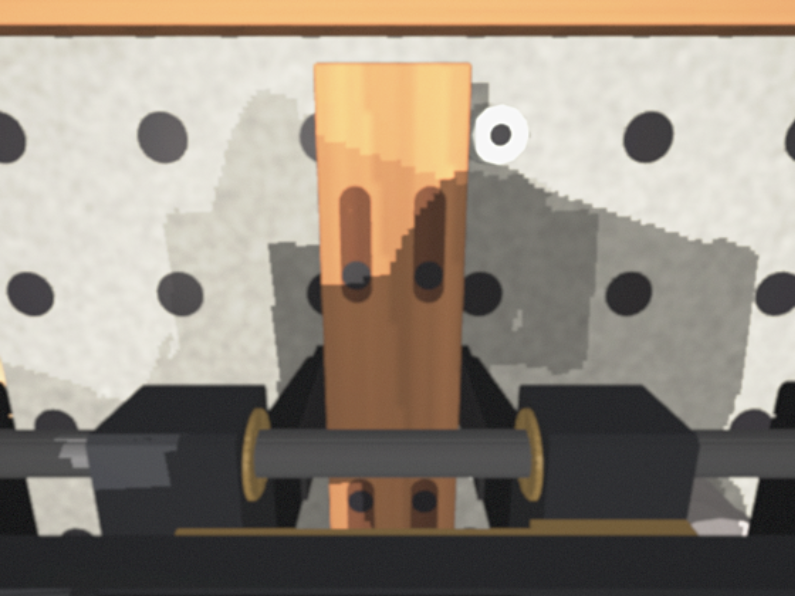

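The far dog shows at (501,135), just to the right of the rail's right edge at about column 469. Next I compute the gaps.

```bash
python3 - <<'E'
from m import *
c=pickle.load(open('w4.pkl','rb')); yaw=-.0575
R=np.array([[np.cos(yaw),-np.sin(yaw)],[np.sin(yaw),np.cos(yaw)]]).T
zt=78.4
f=lambda u,v,z:(R@onz(c,u/1.42,v/1.42,z)[:2]).round(1)
print('dog',f(501,134.5,46)); print('rail right',f(470.5,75,zt),f(468,135,zt),f(463,320,zt),'left',f(315,75,zt),f(322,270,zt)); print('end',f(392,63,zt))
print('stile edge top',f(200,25,37),f(600,25,37)); print('tcp',R@state()['eef_pos'][:2])
E
```

```text
dog [ 583.2 -128.8]
rail right [ 597.5 -113.1] [ 581.8 -113. ] [ 527.  -113.5] left [597.5 -70.4] [542.9 -70.3]
end [600.5 -91.5]
stile edge top [619.1 -26.3] [ 619.  -162.3]
tcp [501.51732164 -91.21547919]
```

>>> carry_out:
  moves:
    - {"slide": [0, 0, 0.02], "spin": 0}
    - {"slide": [0, 0, 0.03], "spin": 0}
    - {"slide": [0, 0, 0.025], "spin": 0}
    - {"slide": [0, 0, 0.015], "spin": 0}
    - {"slide": [0, 0, 0], "spin": 0}
    - {"slide": [0, 0, 0], "spin": 0}
    - {"slide": [0, 0, 0], "spin": 0}

```text
t: 13.05
eef_pos: [494.9, -120.0, 25.9]
tcp_rot: [3.141, -0.0, -0.059]
ft_force: [-0.0, -0.7, -1.2]
opening: 0.457
grip_force: 30.0
```

>>> carry_out:
  moves:
    - {"slide": [0, 0, 0.004], "spin": 0}
    - {"slide": [0, 0, 0.003], "spin": 0}
    - {"slide": [0, 0, 0], "spin": 0}
    - {"slide": [0, 0, 0], "spin": 0}
    - {"slide": [0, 0, 0], "spin": 0}

```text
t: 13.47
eef_pos: [494.8, -119.9, 22.9]
tcp_rot: [3.141, -0.0, -0.059]
ft_force: [-0.4, -0.2, -1.5]
opening: 0.463
grip_force: 30.0
```

>>> carry_out:
  moves:
    - {"slide": [0, 0, 0.002], "spin": 0}
    - {"slide": [0, 0, 0.0015], "spin": 0}
    - {"slide": [0, 0, 0], "spin": 0}
    - {"slide": [0, 0, 0], "spin": 0}
    - {"slide": [0, 0, 0], "spin": 0}

```text
t: 13.88
eef_pos: [494.8, -119.9, 21.6]
tcp_rot: [3.141, -0.0, -0.059]
ft_force: [-0.6, -0.3, 2.6]
opening: 0.461
grip_force: 30.0
```

>>> carry_out:
  moves:
    - {"slide": [0, 0.004, 0], "spin": 0}
    - {"slide": [0, 0.004, 0], "spin": 0}
    - {"slide": [0, 0.003, 0], "spin": 0}
    - {"slide": [0, 0, 0], "spin": 0}
    - {"slide": [0, 0, 0], "spin": 0}
    - {"slide": [0, 0, 0], "spin": 0}

```text
t: 14.38
eef_pos: [494.6, -124.6, 21.6]
tcp_rot: [3.141, -0.001, -0.059]
ft_force: [-0.6, -1.5, 4.9]
opening: 0.461
grip_force: 30.0
```

>>> carry_out:
  moves:
    - {"slide": [0, 0.001, 0], "spin": 0}
    - {"slide": [0, 0.001, 0], "spin": 0}
    - {"slide": [0, 0, 0], "spin": 0}
    - {"slide": [0, 0, 0], "spin": 0}
    - {"slide": [0, 0, 0], "spin": 0}

```text
t: 14.8
eef_pos: [494.5, -125.0, 21.5]
tcp_rot: [3.142, -0.0, -0.058]
ft_force: [1.2, 3.3, 5.3]
opening: 0.459
grip_force: 30.0
```

>>> carry_out:
  moves:
    - {"slide": [0, 0.001, 0], "spin": 0}
    - {"slide": [0, 0, 0], "spin": 0}
    - {"slide": [0, 0, 0], "spin": 0}
    - {"slide": [0, 0, 0], "spin": 0}

```text
t: 15.13
eef_pos: [494.5, -125.0, 21.6]
tcp_rot: [-3.141, -0.0, -0.058]
ft_force: [1.0, 6.2, 5.9]
opening: 0.462
grip_force: 30.0
```

```bash
python3 - <<'E'
from h import *
s=state(); print(s['eef_pos'],s['tcp_rot'],s['ft_force'],s['moment'])
E
```

```text
[ 494.51983693 -125.03520286   21.56789387] [-3.14135908e+00 -2.57000900e-04 -5.84170144e-02] [1.00010707 6.20573314 5.89413581] [ 1.12373161 -0.30622808  0.11679806]
```

>>> carry_out:
  moves:
    - {"slide": [0.004, 0, -0.001], "spin": 0}
    - {"slide": [0.007, 0, 0], "spin": 0}
    - {"slide": [0.009, 0, 0], "spin": 0}
    - {"slide": [0.009, 0, 0], "spin": 0}
    - {"slide": [0.007, 0, 0], "spin": 0}
    - {"slide": [0.004, 0, 0], "spin": 0}
    - {"slide": [0, 0, 0], "spin": 0}
    - {"slide": [0, 0, 0], "spin": 0}
    - {"slide": [0, 0, 0], "spin": 0}
    - {"slide": [0, 0, 0], "spin": 0}

```text
t: 15.97
eef_pos: [510.2, -125.9, 21.6]
tcp_rot: [-3.141, 0.001, -0.059]
ft_force: [0.0, 7.3, 0.9]
opening: 0.461
grip_force: 30.0
```

```bash
python3 - <<'E'
from h import *
s=state(); print(s['eef_pos'],s['tcp_rot'],s['ft_force'],s['moment'])
E
```

```text
[ 510.22930426 -125.93812074   21.566651  ] [-3.14106437e+00  8.17754737e-04 -5.85748622e-02] [0.04977866 7.27295522 0.91101829] [ 1.16090712 -0.0813912   0.13962311]
```

>>> carry_out:
  moves:
    - {"slide": [0.002, 0, 0], "spin": 0}
    - {"slide": [0.002, 0, 0], "spin": 0}
    - {"slide": [0.002, 0, 0], "spin": 0}
    - {"slide": [0, 0, 0], "spin": 0}
    - {"slide": [0, 0, 0], "spin": 0}
    - {"slide": [0, 0, 0], "spin": 0}

```text
t: 16.47
eef_pos: [512.4, -126.0, 21.6]
tcp_rot: [-3.141, 0.001, -0.059]
ft_force: [-1.1, 6.0, 1.5]
opening: 0.463
grip_force: 30.0
```

>>> carry_out:
  moves:
    - {"slide": [0.001, 0, 0], "spin": 0}
    - {"slide": [0.001, 0, 0], "spin": 0}
    - {"slide": [0, 0, 0], "spin": 0}
    - {"slide": [0, 0, 0], "spin": 0}
    - {"slide": [0, 0, 0], "spin": 0}

```text
t: 16.88
eef_pos: [513.0, -126.1, 21.6]
tcp_rot: [-3.141, 0.002, -0.059]
ft_force: [-2.4, 5.0, 1.8]
opening: 0.461
grip_force: 30.0
```

>>> carry_out:
  moves:
    - {"slide": [0.001, 0, 0], "spin": 0}
    - {"slide": [0.001, 0, 0], "spin": 0}
    - {"slide": [0, 0, 0], "spin": 0}
    - {"slide": [0, 0, 0], "spin": 0}
    - {"slide": [0, 0, 0], "spin": 0}
    - {"slide": [0, 0, 0], "spin": 0}

```text
t: 17.38
eef_pos: [513.4, -126.1, 21.6]
tcp_rot: [-3.141, 0.003, -0.058]
ft_force: [-3.8, 4.0, 3.3]
opening: 0.46
grip_force: 30.0
```

>>> carry_out:
  moves:
    - {"slide": [0.001, 0, 0], "spin": 0}
    - {"slide": [0, 0, 0], "spin": 0}
    - {"slide": [0, 0, 0], "spin": 0}
    - {"slide": [0, 0, 0], "spin": 0}
    - {"slide": [0, 0, 0], "spin": 0}

```text
t: 17.8
eef_pos: [513.4, -126.1, 21.6]
tcp_rot: [-3.141, 0.003, -0.058]
ft_force: [-6.6, 4.6, 6.5]
opening: 0.459
grip_force: 30.0
```

>>> carry_out:
  moves:
    - {"slide": [0.001, 0, 0], "spin": 0}
    - {"slide": [0.001, 0, -0.0005], "spin": 0}
    - {"slide": [0, 0, 0], "spin": 0}
    - {"slide": [0, 0, 0], "spin": 0}
    - {"slide": [0, 0, 0], "spin": 0}
    - {"slide": [0, 0, 0], "spin": 0}

```text
t: 18.3
eef_pos: [513.4, -126.1, 21.6]
tcp_rot: [-3.14, 0.005, -0.058]
ft_force: [-9.6, 2.9, 6.1]
opening: 0.461
grip_force: 30.0
```

```bash
python3 - <<'E'
from m import *
s=state(); print(s['eef_pos'],s['tcp_rot'],s['ft_force'],s['moment'],s['qvel'].max())
c=read_camera('wrist'); save(c,'w5.png',1.42)
c=read_camera('side'); cv2.imwrite('pics/s5.png',cv2.resize(c['color'][160:240,180:360,::-1],None,fx=4.4,fy=4.4,interpolation=cv2.INTER_CUBIC))
E
```

```text
[ 513.43217423 -126.05902378   21.57550774] [-3.1403119   0.00505025 -0.0583829 ] [-9.58010804  2.89723002  6.07208682] [0.49146722 1.50085684 0.01595399] 0.001151757895660846
```

View pics/w5.png

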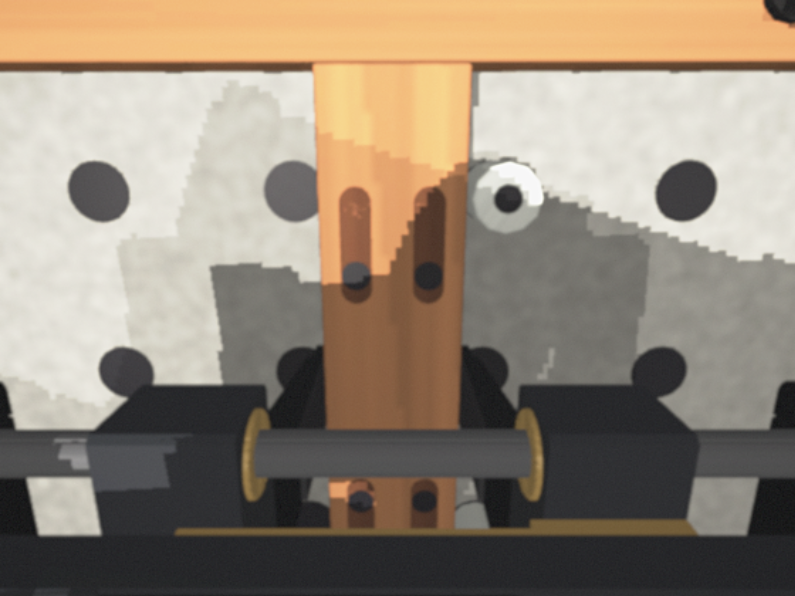

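View pics/s5.png

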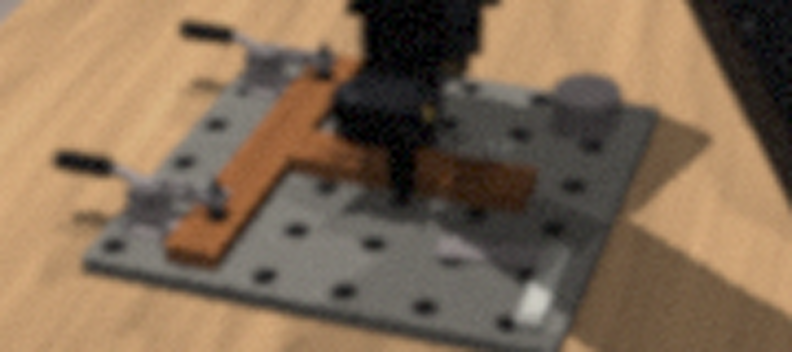

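The wrist view shows the rail end meeting the stile at row 63 and the rail's edge touching the far dog at (508,197). Pitch is flat to 0.005 rad. I now bring the push up to strength and keep some pressure on the dogs.

>>> carry_out:
  moves:
    - {"slide": [0, 0.001, 0], "spin": 0}
    - {"slide": [0.001, 0, -0.0005], "spin": 0}
    - {"slide": [0.0005, 0, 0], "spin": 0}
    - {"slide": [0, 0, 0], "spin": 0}
    - {"slide": [0, 0, 0], "spin": 0}
    - {"slide": [0, 0, 0], "spin": 0}
    - {"slide": [0, 0, 0], "spin": 0}

```text
t: 18.98
eef_pos: [513.5, -126.1, 21.6]
tcp_rot: [-3.14, 0.006, -0.058]
ft_force: [-10.9, 4.8, 5.1]
opening: 0.459
grip_force: 30.0
```

```bash
python3 - <<'E'
from h import *
s=state(); print(s['eef_pos'],s['tcp_rot'],s['ft_force'],s['moment'])
E
```

```text
[ 513.48283928 -126.09258316   21.55300647] [-3.13972818  0.00638972 -0.05837036] [-10.93024111   4.82727918   5.07591754] [0.94335835 1.72081417 0.02684816]
```

>>> carry_out:
  moves:
    - {"slide": [0.0012, 0, 0], "spin": 0}
    - {"slide": [0, 0, 0], "spin": 0}
    - {"slide": [0, 0, 0], "spin": 0}
    - {"slide": [0, 0, 0], "spin": 0}
    - {"slide": [0, 0, 0], "spin": 0}
    - {"slide": [0, 0, 0], "spin": 0}

```text
t: 19.48
eef_pos: [513.6, -126.1, 21.5]
tcp_rot: [-3.14, 0.007, -0.058]
ft_force: [-12.5, 4.6, 5.9]
opening: 0.46
grip_force: 30.0
```

>>> carry_out:
  moves:
    - {"slide": [0, 0, 0], "spin": 0}
    - {"slide": [0, 0, 0], "spin": 0}
    - {"slide": [0, 0, 0], "spin": 0}
    - {"slide": [0, 0, 0], "spin": 0}
    - {"slide": [0, 0, 0], "spin": 0}
    - {"slide": [0, 0, 0], "spin": 0}
    - {"slide": [0, 0, 0], "spin": 0}
    - {"slide": [0, 0, 0], "spin": 0}
    - {"slide": [0, 0, 0], "spin": 0}
    - {"slide": [0, 0, 0], "spin": 0}
    - {"slide": [0, 0, 0], "spin": 0}
    - {"slide": [0, 0, 0], "spin": 0}

```text
t: 20.48
eef_pos: [513.6, -126.1, 21.5]
tcp_rot: [-3.14, 0.007, -0.058]
ft_force: [-12.4, 5.0, 5.9]
opening: 0.462
grip_force: 30.0
```

>>> carry_out:
  moves:
    - {"slide": [0.0005, 0, 0], "spin": 0}
    - {"slide": [0, 0, 0], "spin": 0}
    - {"slide": [0, 0, 0], "spin": 0}
    - {"slide": [0, 0, 0], "spin": 0}
    - {"slide": [0, 0, 0], "spin": 0}
    - {"slide": [0, 0, 0], "spin": 0}

```text
t: 20.98
eef_pos: [513.6, -126.1, 21.6]
tcp_rot: [-3.139, 0.008, -0.058]
ft_force: [-12.7, 4.6, 7.2]
opening: 0.461
grip_force: 30.0
```

```bash
python3 - <<'E'
from h import *
s=state(); print(s['eef_pos'],s['tcp_rot'],s['ft_force'],s['moment'])
print(job_done())
E
```

```text
[ 513.61774567 -126.07125379   21.55192424] [-3.1394948   0.00754663 -0.05840435] [-12.72353503   4.56583263   7.22901469] [0.79020728 2.22511622 0.03517871]
the job is handed in; nothing more can be done
None
```

The rail is on the board, slots up, against both dogs and butted tight to the stile; the arm is still gripping it and pushing with about 12–13 N at the wrist (some of that may go into friction), and the job was handed in at about 21 s.

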